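Find the double-filled bead tin by hefting

TASK

One of the three identical closed bead tins on the packing mat was filled twice over and the bench scale is out of order, so find it by feel: from the robot's left to its right, lift each tin a few centimetres for about a second and stand it back upright on the mat, not dropping it, before lifting the next. Then hold the heaviest up, upright, at least 15 cm above the mat, and finish still holding it there, with the other two standing free on the mat. Leave the jar, spool, card box and bin where they are.

Things in the scene. Friction and masses are not known exactly. Their poses are not given: they have to be found in the camera images.
- mat: Dark rubber packing mat fixed to the bench, 170 x 480 x 6 mm; origin at the centre of its underside on the bench, y along its length (the row of tins, +y to the robot's left), x across it away from the robot, z up; top face 6 mm above the origin. The tins stand in a row along it, about 140 mm apart.
- tin_left: Closed round metal tin with a yellow band, 56 mm diameter, 75 mm tall, standing on the mat; origin at the centre of its underside, z up through the lid. All three tins look alike; their yaw means nothing. It is rigid and takes a firm grip anywhere on its side. The tin that starts at the robot's left (+y). A rightly filled tin weighs 0.23 to 0.31 kg, the double-filled one 0.47 to 0.57 kg; any of the three may be the double one. The fill inside may shift by 1 mm when moved.
- tin_mid: Closed round metal tin with a yellow band, 56 mm diameter, 75 mm tall, standing on the mat; origin at the centre of its underside, z up through the lid. All three tins look alike; their yaw means nothing. It is rigid and takes a firm grip anywhere on its side. The tin that starts in the middle. A rightly filled tin weighs 0.23 to 0.31 kg, the double-filled one 0.47 to 0.57 kg; any of the three may be the double one. The fill inside may shift by 1 mm when moved.
- tin_right: Closed round metal tin with a yellow band, 56 mm diameter, 75 mm tall, standing on the mat; origin at the centre of its underside, z up through the lid. All three tins look alike; their yaw means nothing. It is rigid and takes a firm grip anywhere on its side. The tin that starts at the robot's right (-y). A rightly filled tin weighs 0.23 to 0.31 kg, the double-filled one 0.47 to 0.57 kg; any of the three may be the double one. The fill inside may shift by 1 mm when moved.
- bead_jar: Amber glass jar with white cap, 48 mm diameter, 65 mm tall, loose, just beyond the mat; origin at the centre of its underside. Leave alone.
- spool: Empty wooden spool, 40 mm diameter, 42 mm tall, loose, just beyond the mat; origin at the centre of its underside. Leave alone.
- card_box: Small brown card box 110 x 80 x 45 mm, loose, to the robot's left of the mat; origin at the centre of its underside. Leave alone.
- blue_bin: Blue open bin 200 x 140 x 70 mm with buttons, loose, to the robot's right of the mat; origin at the centre of its underside. Leave alone.
Things that resemble listed ones, but are neither listed nor needed, are in the scene too. Leave any purple or red look-alike of the tin_mid alone. Leave any red look-alike of the tin_left alone.

How it is judged:
By the outcome, as a careful person would: the job done as asked, in the order asked, and still so for the second after the job is handed in, while the arm keeps its last pose, push and grip.
It also fails if it takes over 72 s, if anything falls off the work surface, if the arm or the gripper's body presses on something with over 40 N, if the wrist force passes 120 N, or if a joint passes its speed limit or range.

ROBOT

A 7-joint arm with a two-finger parallel gripper is mounted at the origin on the work surface. World frame = base frame: x ahead of the robot, y to its left, z up, the work surface at z = 0. Lengths are in m, angles in rad, forces in N, time in s.
With the tool pointing down it reaches from about 0.4 to 0.85 m from the base axis. Payload 10.4 kg.
Tool frame: the origin (TCP) lies between the finger pads; the fingertips stand 11 mm ahead of it and the grasp point (between the pads) lies 8 mm behind it (r.tcp_to_tips is the distance from the TCP to the fingertips, in m); z points along the fingers, y is the line along which they close (so a half turn about z gives the same grasp; the last joint's range is limited). The gripper opens to 87 mm and grips with 3 to 60 N. Pads are 19 mm wide; open, the fingers measure 117 mm over their backs; the gripper's body (75 mm by 190 mm) begins 51 mm behind the grasp point.
Start: joints at [1.129, 0.332, -0.065, 1.46, 0.022, 1.35, -0.088], TCP at [0.254, -0.571, 0.234] pointing down, gripper open.
Joint ranges: [-2.6, 2.6], [-0.5, 2.12], [-1.47, 1.34], [0.16, 2.42], [-1.27, 4.41], [0.06, 2.06], [-2.6, 2.6]. Speed limits (rad/s): [2.22, 2.22, 2.79, 2.79, 3.14, 3.14, 3.14].

INTERFACE

Orientations are given as a unit quaternion [x, y, z, w].
In Python, from bench import r gives the robot as it stands. The module is installed in compiled form; this text tells all that it offers.
- The arm moves only by the shell command python3 -m crank 'ROWS' [FORCE]. ROWS is JSON, a list of rows, each an object of numbers: "claw": the closure, from -1 (fully open) to 1 (shut); "dx", "dy", "dz": the shift along the tool's x, y, z each as a share of 3 cm, from -1 to 1; "ax", "ay", "az": the turn, a rotation vector about the tool's x, y, z each as a share of 6 degrees, from -1 to 1. A call has 1 to 8 rows; each row shifts and turns the commanded pose from where the row before left it, along the tool's axes as they then stand; what a row does not reach is not made up. A row lasts 1/12 s, in which the tool goes at most 41.7 mm and 7.16 degrees, less where a joint would pass 70% of its speed; a pose out of reach is approached as far as the arm can. A call with a number of a shift or a turn outside -1 to 1 is refused whole. A call with a gripper value outside its range is refused whole. The fingers move at their own pace and stop on an object; FORCE is the grip in N (left out, the last holds). Time passes only in rows, so rows that do not move let the fingers close. It gives the time, the measured TCP pose, the force, the opening and the grip force at its end, in the units of the state.
- r.read_state(): the state, without advancing time (a new reading comes with each control period).
- r.camera(name): name is "side" or "top" or "wrist"; returns a dict with "color" (400x640x3 uint8, red, green, blue), "mtx" (3x3 intrinsics, pixels), "R" (3x3) and "t" (3): a world point X has camera coordinates R X + t; the wrist camera has in their place "hand_eye" (4x4, takes a point from camera to tool coordinates, whose origin is the TCP and whose axes are the flange's). Camera axes: x right, y down, z forward; pixel columns grow to the right and rows downward; lengths in m; the calibration is good to about 2 mm. The wrist camera is an equidistant fisheye: a pixel r from the principal point sees the ray r / f radians off the axis. A picture is of the moment at which its call begins: read the wrist's pose just before it. There is no depth.
- r.close_job(): hands the job in; it is judged then, once.
The state is a dict: "time": time; "joint_positions": joint angles; "joint_vel": joint speeds; "joint_torque": joint torques, N m; "ee_pos": TCP position; "eef_rot": TCP orientation; "ft_force": force on the tool from outside, world axes, zero at the start; "torque": the same for the moment, N m; "width": finger opening in m; "grip_force": force on a finger pad.
Only numpy, scipy, OpenCV 4.12 (cv2) and the standard library are available. Lean on these libraries where they do the work, as an engineer would, in place of code of your own. Each camera call takes 0.05 s, during which the arm holds its last target. There are 200 camera calls.

## Working session

There is one attempt and no reset: what is moved stays moved. The work goes in short steps, Python scripts to look and compute and a shell command to move; the robot and the scene stay as the last step left them, time stands still between calls to the robot, and variables do not carry over. Pictures are saved under pics/ and viewed, at most 10 in all, crops included, and the job is handed in when it is done.

```bash
mkdir -p pics; python3 - <<'E'
from bench import r
import cv2,numpy as np
s=r.read_state()
for k in s: print(k,np.round(s[k],3))
for n in("top","side"):
    c=r.camera(n); cv2.imwrite(f"pics/{n}1.png",c["color"][:,:,::-1]); print(n,c["mtx"].tolist(),np.round(-c["R"].T@c["t"],3),np.round(c["R"],3).tolist())
E
```

```text
time 0.0
joint_positions [ 1.129  0.333 -0.065  1.461  0.022  1.35  -0.089]
joint_vel [-0.    -0.001  0.     0.    -0.     0.001  0.001]
joint_torque [-1.0000e-03 -6.2325e+01  2.4000e-02 -3.8991e+01 -6.1000e-02  3.9000e-02
  0.0000e+00]
ee_pos [ 0.254 -0.571  0.233]
eef_rot [ 0.978  0.208 -0.    -0.001]
ft_force [-0.221  0.413 -0.502]
torque [-0.005  0.047  0.006]
grip_force 0.0
width 0.087
top [[478.14200157593024, 0.0, 321.9505800838885], [0.0, 478.14200157593024, 191.34934707404202], [0.0, 0.0, 1.0]] [0.44  0.021 1.499] [[0.031, -0.999, 0.019], [-0.995, -0.033, -0.094], [0.094, -0.016, -0.995]]
side [[436.32531412566124, 0.0, 321.7662281150967], [0.0, 436.32531412566124, 198.1763108621345], [0.0, 0.0, 1.0]] [-0.047  0.77   0.699] [[-0.766, -0.643, 0.01], [-0.364, 0.421, -0.831], [0.53, -0.64, -0.556]]
```

View pics/top1.png

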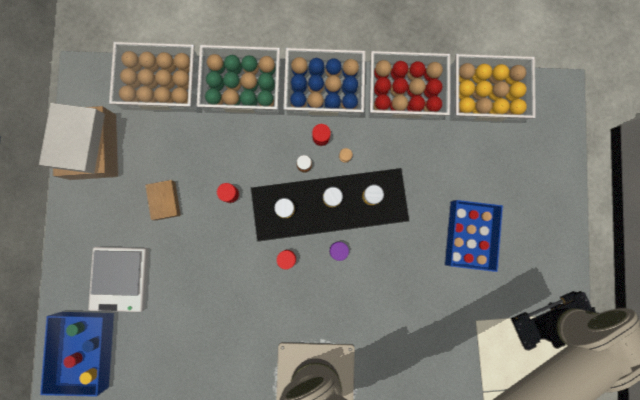

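View pics/side1.png

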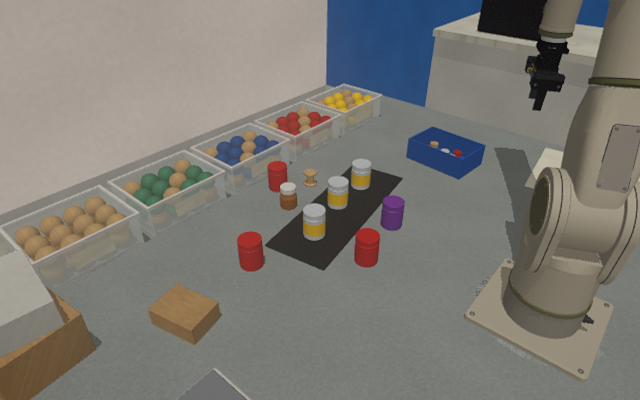

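The top view shows the white-lidded tins at about (285,208), (333,197) and (374,195). The jar cap is at (304,162), and the purple and red decoys surround the mat. The side view shows the tins at (314,222), (338,193) and (361,174).

```bash
cat > h.py <<'E'
from bench import r
import cv2,numpy as np
from scipy.spatial.transform import Rotation as Ro
def ray(c,uv,z):
    d=c["R"].T@np.linalg.solve(c["mtx"],[*uv,1.]); o=-c["R"].T@c["t"]
    return o+d*(z-o[2])/d[2]
def tool(P):  # world point -> tool coordinates
    s=r.read_state(); return Ro.from_quat(s["eef_rot"]).inv().apply(np.array(P)-s["ee_pos"])
def lids():
    c=r.camera("top"); h=cv2.cvtColor(c["color"],cv2.COLOR_RGB2HSV)
    m=((h[...,2]>170)&(h[...,1]<40)).astype(np.uint8)
    out=[]
    for k in cv2.findContours(m,cv2.RETR_EXTERNAL,cv2.CHAIN_APPROX_NONE)[0]:
        (u,v),R=cv2.minEnclosingCircle(k)
        if 5<R<14 and 245<u<420 and 150<v<245: out.append((u,v,R,ray(c,(u,v),.081)))
    return c,out
E
python3 - <<'E'
from h import *
c,o=lids()
for u,v,R,p in o: print(round(u),round(v),round(R,1),np.round(p,3),np.round(tool(p),3))
h=cv2.cvtColor(c["color"],cv2.COLOR_RGB2HSV)
print("purple",ray(c,(340,251),.08),"mat corners",[np.round(ray(c,q,.006),3) for q in((251,187),(402,169),(409,221),(258,241))])
d=r.camera("side");
h=cv2.cvtColor(d["color"],cv2.COLOR_RGB2HSV)
m=cv2.inRange(h,(18,120,100),(32,255,255))[160:250,290:390]
n,_,st,ce=cv2.connectedComponentsWithStats(m)
for i in range(1,n):
    if st[i,4]>50:
        q=ce[i]+[290,160]; print("band",q,st[i],np.round(ray(d,q,.04),3))
E
```

```text
284 207 9.1 [0.523 0.11  0.081] [ 0.522 -0.512  0.152]
332 196 9.0 [ 0.561 -0.034  0.081] [ 0.499 -0.366  0.152]
374 194 9.0 [ 0.571 -0.156  0.081] [ 0.459 -0.25   0.152]
304 162 7.0 [0.662 0.056 0.081] [ 0.627 -0.407  0.152]
purple [ 0.39949182 -0.06058248  0.08      ] mat corners [array([0.588, 0.219, 0.006]), array([ 0.66 , -0.254,  0.006]), array([ 0.497, -0.278,  0.006]), array([0.42 , 0.19 , 0.006])]
band [359.90575916 179.77486911] [ 61  12  20  14 191] [ 0.559 -0.134  0.04 ]
band [337.28773585 198.97169811] [ 38  31  20  15 212] [ 0.546 -0.013  0.04 ]
band [313.43265306 229.33061224] [ 13  61  22  16 245] [0.508 0.13  0.04 ]
```

```bash
python3 -m crank '[{"claw":-1,"az":1,"dx":0.7,"dy":-0.7},{"claw":-1,"az":1,"dx":0.7,"dy":-0.7},{"claw":-1,"az":1,"dx":0.7,"dy":-0.7},{"claw":-1,"az":1,"dx":0.7,"dy":-0.7},{"claw":-1,"dx":0.4,"dy":-0.9},{"claw":-1,"dx":0.4,"dy":-0.9},{"claw":-1,"dx":0.4,"dy":-0.9},{"claw":-1,"dx":0.4,"dy":-0.9}]' 30
python3 -c "
from h import *
print(np.round(tool([.523,.11,.035]),3),np.round(r.read_state()['joint_positions'],2))"
```

```text
[ 0.523 -0.512  0.198] [ 1.13  0.33 -0.06  1.46  0.02  1.35 -0.09]invalid input at $[0]: expected keys claw, dx, dy, dz, ax, ay, az
```

```bash
python3 -m crank '[{"claw":-1,"dx":0.7,"dy":-0.7,"dz":0,"ax":0,"ay":0,"az":1},{"claw":-1,"dx":0.7,"dy":-0.7,"dz":0,"ax":0,"ay":0,"az":1},{"claw":-1,"dx":0.7,"dy":-0.7,"dz":0,"ax":0,"ay":0,"az":1},{"claw":-1,"dx":0.7,"dy":-0.7,"dz":0,"ax":0,"ay":0,"az":1},{"claw":-1,"dx":0.4,"dy":-0.9,"dz":0,"ax":0,"ay":0,"az":0},{"claw":-1,"dx":0.4,"dy":-0.9,"dz":0,"ax":0,"ay":0,"az":0},{"claw":-1,"dx":0.4,"dy":-0.9,"dz":0,"ax":0,"ay":0,"az":0},{"claw":-1,"dx":0.4,"dy":-0.9,"dz":0,"ax":0,"ay":0,"az":0}]' 30
python3 -c "
from h import *
print(np.round(tool([.523,.11,.035]),3),np.round(r.read_state()['joint_positions'],2))"
```

```text
time: 0.87
ee_pos: [0.3615, -0.3594, 0.2335]
eef_rot: [1.0, -0.0, -0.0, 0.0]
ft_force: [1.2, 1.1, 0.2]
width: 0.0871
grip_force: 0.0
[ 0.161 -0.469  0.198] [ 0.86  0.09 -0.18  1.75  0.02  1.3  -0.89]
```

```bash
python3 -m crank '[{"claw":-1,"dx":0.4,"dy":-1,"dz":0,"ax":0,"ay":0,"az":0},{"claw":-1,"dx":0.4,"dy":-1,"dz":0,"ax":0,"ay":0,"az":0},{"claw":-1,"dx":0.4,"dy":-1,"dz":0,"ax":0,"ay":0,"az":0},{"claw":-1,"dx":0.4,"dy":-1,"dz":0,"ax":0,"ay":0,"az":0},{"claw":-1,"dx":0.4,"dy":-1,"dz":0,"ax":0,"ay":0,"az":0},{"claw":-1,"dx":0.4,"dy":-1,"dz":0,"ax":0,"ay":0,"az":0},{"claw":-1,"dx":0.4,"dy":-1,"dz":0,"ax":0,"ay":0,"az":0},{"claw":-1,"dx":0.4,"dy":-1,"dz":0,"ax":0,"ay":0,"az":0}]' 30
python3 -m crank '[{"claw":-1,"dx":0.3,"dy":-1,"dz":0,"ax":0,"ay":0,"az":0},{"claw":-1,"dx":0.3,"dy":-1,"dz":0,"ax":0,"ay":0,"az":0},{"claw":-1,"dx":0.3,"dy":-1,"dz":0,"ax":0,"ay":0,"az":0},{"claw":-1,"dx":0.3,"dy":-1,"dz":0,"ax":0,"ay":0,"az":0},{"claw":-1,"dx":0.3,"dy":-1,"dz":0,"ax":0,"ay":0,"az":0},{"claw":-1,"dx":0.3,"dy":-1,"dz":0,"ax":0,"ay":0,"az":0},{"claw":-1,"dx":0.2,"dy":-0.7,"dz":0,"ax":0,"ay":0,"az":0},{"claw":-1,"dx":0,"dy":0,"dz":0,"ax":0,"ay":0,"az":0}]' 30
python3 -c "
from h import *
print(np.round(tool([.523,.11,.035]),3),np.round(r.read_state()['joint_positions'],2))
s=r.read_state();w=r.camera('wrist');print(w['mtx'],w['hand_eye'])
cv2.imwrite('pics/w1.png',w['color'][:,:,::-1])"
```

```text
time: 1.53
ee_pos: [0.4574, -0.1193, 0.2336]
eef_rot: [1.0, -0.0, 0.0, 0.0]
ft_force: [0.5, -0.8, 0.5]
width: 0.0871
grip_force: 0.0
time: 2.2
ee_pos: [0.5173, 0.0855, 0.2335]
eef_rot: [1.0, 0.003, 0.0, -0.001]
ft_force: [-1.5, 0.3, 0.4]
width: 0.0869
grip_force: 0.0
[ 0.006 -0.024  0.199] [ 0.32  0.16 -0.63  1.7   0.1   1.31 -1.89]
[[309.70691629   0.         318.31668089]
 [  0.         309.70691629 194.25172988]
 [  0.           0.           1.        ]] [[ 1.88944911e-04 -9.55592218e-01 -2.94692175e-01  8.17751910e-02]
 [ 9.99999964e-01  1.24967700e-04  2.35930060e-04 -1.19000642e-03]
 [-1.88625926e-04 -2.94692209e-01  9.55592207e-01 -1.51085384e-01]
 [ 0.00000000e+00  0.00000000e+00  0.00000000e+00  1.00000000e+00]]
```

View pics/w1.png

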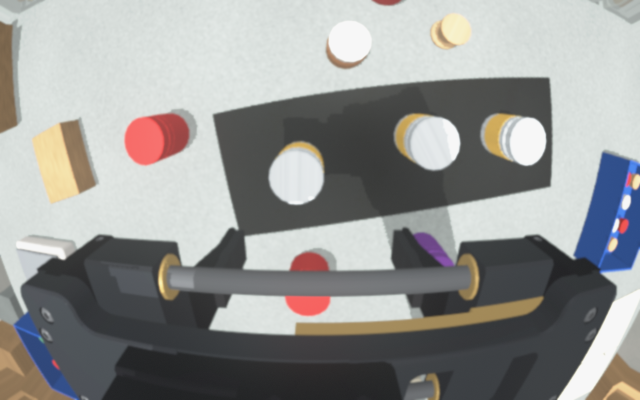

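The wrist view shows the left tin's lid at about (296,176), mid at (433,143) and right at (523,141). I'll cast these to the lid height to refine the positions.

```bash
cat >> h.py <<'E'
def wray(w,s,uv,z):
    K=w["mtx"]; v=np.array([uv[0]-K[0,2],uv[1]-K[1,2]]); n=np.linalg.norm(v); t=n/K[0,0]
    d=np.r_[np.sin(t)*v/n,np.cos(t)]; H=w["hand_eye"]; T=Ro.from_quat(s["eef_rot"])
    o=T.apply(H[:3,3])+s["ee_pos"]; d=T.apply(H[:3,:3]@d); return o+d*(z-o[2])/d[2]
E
python3 - <<'E'
from h import *
s=r.read_state(); w=r.camera("wrist")
h=cv2.cvtColor(w["color"],cv2.COLOR_RGB2HSV)
m=((h[...,2]>175)&(h[...,1]<25)).astype(np.uint8)
m=cv2.morphologyEx(m,cv2.MORPH_OPEN,np.ones((5,5)))
for a,b in((262,330),(395,465),(500,550)):
    q=np.zeros_like(m); q[110:212,a:b]=m[110:212,a:b]
    k=max(cv2.findContours(q,0,2)[0],key=cv2.contourArea); e=cv2.fitEllipse(k)
    p=wray(w,s,e[0],.081); print(np.round(e[0]),np.round(e[1]),np.round(p,4),np.round(tool([p[0],p[1],.035]),3))
E
```

```text
[293. 176.] [53. 55.] [0.5248 0.1092 0.081 ] [ 0.008 -0.028  0.198]
[430. 141.] [52. 55.] [ 0.5626 -0.0306  0.081 ] [0.045 0.111 0.198]
[521. 139.] [45. 49.] [ 0.5727 -0.1477  0.081 ] [0.055 0.229 0.198]
```

```bash
python3 -m crank '[{"claw":-1,"dx":0.22,"dy":-0.8,"dz":0,"ax":0,"ay":0,"az":0},{"claw":-1,"dx":0,"dy":0,"dz":0.8,"ax":0,"ay":0,"az":0},{"claw":-1,"dx":0,"dy":0,"dz":0.8,"ax":0,"ay":0,"az":0},{"claw":-1,"dx":0,"dy":0,"dz":0.8,"ax":0,"ay":0,"az":0},{"claw":-1,"dx":0,"dy":0,"dz":0.8,"ax":0,"ay":0,"az":0},{"claw":-1,"dx":0,"dy":0,"dz":0.4,"ax":0,"ay":0,"az":0},{"claw":-1,"dx":0,"dy":0,"dz":0,"ax":0,"ay":0,"az":0},{"claw":-1,"dx":0,"dy":0,"dz":0,"ax":0,"ay":0,"az":0}]' 30
python3 -c "
from h import *
print(np.round(tool([.524,.1095,.035]),4),np.round(r.read_state()['joint_positions'],2))"
```

```text
time: 2.97
ee_pos: [0.5239, 0.1033, 0.1259]
eef_rot: [1.0, -0.001, -0.0, 0.0]
ft_force: [0.7, -0.2, 2.0]
width: 0.0874
grip_force: 0.0
[ 0.0001 -0.0062  0.0909] [ 0.27  0.29 -0.63  1.81  0.19  1.11 -1.99]
```

```bash
python3 -m crank '[{"claw":-1,"dx":0,"dy":-0.2,"dz":0,"ax":0,"ay":0,"az":0},{"claw":-1,"dx":0,"dy":0,"dz":0.7,"ax":0,"ay":0,"az":0},{"claw":-1,"dx":0,"dy":0,"dz":0.7,"ax":0,"ay":0,"az":0},{"claw":-1,"dx":0,"dy":0,"dz":0.7,"ax":0,"ay":0,"az":0},{"claw":-1,"dx":0,"dy":0,"dz":0.6,"ax":0,"ay":0,"az":0},{"claw":-1,"dx":0,"dy":0,"dz":0.3,"ax":0,"ay":0,"az":0},{"claw":-1,"dx":0,"dy":0,"dz":0,"ax":0,"ay":0,"az":0},{"claw":-1,"dx":0,"dy":0,"dz":0,"ax":0,"ay":0,"az":0}]' 30
python3 -c "
from h import *
print(np.round(tool([.524,.1095,.035]),4),np.round(r.read_state()['joint_positions'],2))"
```

```text
time: 3.63
ee_pos: [0.5245, 0.1106, 0.0366]
eef_rot: [1.0, 0.0, 0.001, -0.0]
ft_force: [0.2, 0.2, 0.3]
width: 0.0868
grip_force: 0.0
[-0.0005  0.0011  0.0016] [ 0.22  0.41 -0.59  1.87  0.28  0.94 -2.08]
```

```bash
python3 -m crank '[{"claw":1,"dx":0,"dy":0,"dz":0,"ax":0,"ay":0,"az":0},{"claw":1,"dx":0,"dy":0,"dz":0,"ax":0,"ay":0,"az":0},{"claw":1,"dx":0,"dy":0,"dz":0,"ax":0,"ay":0,"az":0},{"claw":1,"dx":0,"dy":0,"dz":0,"ax":0,"ay":0,"az":0},{"claw":1,"dx":0,"dy":0,"dz":0,"ax":0,"ay":0,"az":0},{"claw":1,"dx":0,"dy":0,"dz":0,"ax":0,"ay":0,"az":0},{"claw":1,"dx":0,"dy":0,"dz":0,"ax":0,"ay":0,"az":0},{"claw":1,"dx":0,"dy":0,"dz":0,"ax":0,"ay":0,"az":0}]' 30
```

```text
time: 4.3
ee_pos: [0.524, 0.1099, 0.0358]
eef_rot: [1.0, -0.0, 0.0, 0.0]
ft_force: [-0.8, -1.7, 3.4]
width: 0.0558
grip_force: 30.0
```

```bash
python3 -m crank '[{"claw":1,"dx":0,"dy":0,"dz":-0.2,"ax":0,"ay":0,"az":0},{"claw":1,"dx":0,"dy":0,"dz":-0.3,"ax":0,"ay":0,"az":0},{"claw":1,"dx":0,"dy":0,"dz":-0.4,"ax":0,"ay":0,"az":0},{"claw":1,"dx":0,"dy":0,"dz":-0.4,"ax":0,"ay":0,"az":0},{"claw":1,"dx":0,"dy":0,"dz":-0.2,"ax":0,"ay":0,"az":0},{"claw":1,"dx":0,"dy":0,"dz":0,"ax":0,"ay":0,"az":0},{"claw":1,"dx":0,"dy":0,"dz":0,"ax":0,"ay":0,"az":0},{"claw":1,"dx":0,"dy":0,"dz":0,"ax":0,"ay":0,"az":0}]'
for i in 1 2; do python3 -m crank '[{"claw":1,"dx":0,"dy":0,"dz":0,"ax":0,"ay":0,"az":0},{"claw":1,"dx":0,"dy":0,"dz":0,"ax":0,"ay":0,"az":0},{"claw":1,"dx":0,"dy":0,"dz":0,"ax":0,"ay":0,"az":0},{"claw":1,"dx":0,"dy":0,"dz":0,"ax":0,"ay":0,"az":0},{"claw":1,"dx":0,"dy":0,"dz":0,"ax":0,"ay":0,"az":0},{"claw":1,"dx":0,"dy":0,"dz":0,"ax":0,"ay":0,"az":0}]'; python3 -c "
from h import *
s=r.read_state();print(s['joint_torque'].round(2) if hasattr(s['joint_torque'],'round') else s['joint_torque'])"; done
```

```text
time: 4.97
ee_pos: [0.5236, 0.11, 0.0802]
eef_rot: [1.0, -0.0, -0.0, 0.0]
ft_force: [-0.9, 0.9, -3.7]
width: 0.0554
grip_force: 30.0
time: 5.47
ee_pos: [0.5238, 0.1102, 0.0805]
eef_rot: [1.0, -0.0, -0.0, 0.0]
ft_force: [-0.1, -0.1, -2.8]
width: 0.0559
grip_force: 30.0
[-0.000e+00 -5.280e+01 -7.020e+00 -3.442e+01  1.000e-02 -8.000e-02
 -0.000e+00]
time: 5.97
ee_pos: [0.5238, 0.1102, 0.0805]
eef_rot: [1.0, -0.0, 0.0, 0.0]
ft_force: [-0.2, 0.3, -2.4]
width: 0.0557
grip_force: 30.0
[ 0.000e+00 -5.285e+01 -7.030e+00 -3.445e+01  1.000e-02 -8.000e-02
 -0.000e+00]
```

Left reads about 2.7 N, or 0.27 kg, so it's a normal tin. I'll set it down.

```bash
python3 -m crank '[{"claw":1,"dx":0,"dy":0,"dz":0.3,"ax":0,"ay":0,"az":0},{"claw":1,"dx":0,"dy":0,"dz":0.4,"ax":0,"ay":0,"az":0},{"claw":1,"dx":0,"dy":0,"dz":0.35,"ax":0,"ay":0,"az":0},{"claw":1,"dx":0,"dy":0,"dz":0.2,"ax":0,"ay":0,"az":0},{"claw":1,"dx":0,"dy":0,"dz":0.1,"ax":0,"ay":0,"az":0},{"claw":1,"dx":0,"dy":0,"dz":0.08,"ax":0,"ay":0,"az":0},{"claw":1,"dx":0,"dy":0,"dz":0.04,"ax":0,"ay":0,"az":0},{"claw":1,"dx":0,"dy":0,"dz":0,"ax":0,"ay":0,"az":0}]'
python3 -m crank '[{"claw":1,"dx":0,"dy":0,"dz":0,"ax":0,"ay":0,"az":0},{"claw":1,"dx":0,"dy":0,"dz":0,"ax":0,"ay":0,"az":0},{"claw":1,"dx":0,"dy":0,"dz":0,"ax":0,"ay":0,"az":0},{"claw":1,"dx":0,"dy":0,"dz":0,"ax":0,"ay":0,"az":0}]'
```

```text
time: 6.63
ee_pos: [0.5239, 0.1102, 0.0364]
eef_rot: [1.0, -0.0, 0.0, -0.0]
ft_force: [0.4, -0.5, -2.3]
width: 0.0561
grip_force: 30.0
time: 6.97
ee_pos: [0.524, 0.1101, 0.0367]
eef_rot: [1.0, -0.0, 0.0, 0.0]
ft_force: [0.2, 0.4, -1.8]
width: 0.0559
grip_force: 30.0
```

```bash
python3 -m crank '[{"claw":1,"dx":0,"dy":0,"dz":0.02,"ax":0,"ay":0,"az":0},{"claw":1,"dx":0,"dy":0,"dz":0.01,"ax":0,"ay":0,"az":0},{"claw":1,"dx":0,"dy":0,"dz":0,"ax":0,"ay":0,"az":0},{"claw":1,"dx":0,"dy":0,"dz":0,"ax":0,"ay":0,"az":0}]'
```

```text
time: 7.3
ee_pos: [0.524, 0.1101, 0.0358]
eef_rot: [1.0, -0.0, 0.0, 0.0]
ft_force: [-1.0, -1.0, 2.4]
width: 0.0562
grip_force: 30.0
```

The upward force shows it is resting on the mat. I'll open, rise and move over the middle tin.

```bash
python3 -m crank '[{"claw":-1,"dx":0,"dy":0,"dz":0,"ax":0,"ay":0,"az":0},{"claw":-1,"dx":0,"dy":0,"dz":0,"ax":0,"ay":0,"az":0},{"claw":-1,"dx":0,"dy":0,"dz":0,"ax":0,"ay":0,"az":0},{"claw":-1,"dx":0,"dy":0,"dz":0,"ax":0,"ay":0,"az":0},{"claw":-1,"dx":0,"dy":0,"dz":0,"ax":0,"ay":0,"az":0},{"claw":-1,"dx":0,"dy":0,"dz":-0.5,"ax":0,"ay":0,"az":0},{"claw":-1,"dx":0,"dy":0,"dz":-0.8,"ax":0,"ay":0,"az":0},{"claw":-1,"dx":0,"dy":0,"dz":-0.9,"ax":0,"ay":0,"az":0}]'
python3 -m crank '[{"claw":-1,"dx":0,"dy":0,"dz":-0.8,"ax":0,"ay":0,"az":0},{"claw":-1,"dx":0.2,"dy":0.8,"dz":-0.2,"ax":0,"ay":0,"az":0},{"claw":-1,"dx":0.25,"dy":0.9,"dz":0,"ax":0,"ay":0,"az":0},{"claw":-1,"dx":0.25,"dy":0.9,"dz":0,"ax":0,"ay":0,"az":0},{"claw":-1,"dx":0.25,"dy":0.9,"dz":0,"ax":0,"ay":0,"az":0},{"claw":-1,"dx":0.25,"dy":0.9,"dz":0,"ax":0,"ay":0,"az":0},{"claw":-1,"dx":0.1,"dy":0.2,"dz":0,"ax":0,"ay":0,"az":0},{"claw":-1,"dx":0,"dy":0,"dz":0,"ax":0,"ay":0,"az":0}]'
python3 - <<'E'
from h import *
s=r.read_state(); w=r.camera("wrist"); cv2.imwrite("pics/w2.png",w["color"][:,:,::-1])
c,o=lids()
for u,v,R,p in o: print(round(u),round(v),round(R,1),np.round(p,3))
print(np.round(tool([.562,-.032,.035]),4),np.round(s['joint_positions'],2))
E
```

```text
time: 7.97
ee_pos: [0.5229, 0.11, 0.1013]
eef_rot: [1.0, 0.0, -0.001, 0.0]
ft_force: [-0.5, 1.2, 0.4]
width: 0.0866
grip_force: 0.0
time: 8.63
ee_pos: [0.5632, -0.0307, 0.1313]
eef_rot: [1.0, -0.002, -0.0, 0.0]
ft_force: [-0.1, 0.9, 0.1]
width: 0.0873
grip_force: 0.0
283 207 9.0 [0.523 0.111 0.081]
374 194 8.5 [ 0.571 -0.157  0.081]
303 162 6.9 [0.662 0.057 0.081]
[-0.0006  0.0052  0.0965] [ 0.43  0.33 -0.55  1.73  0.19  1.14 -1.74]
```

View pics/w2.png

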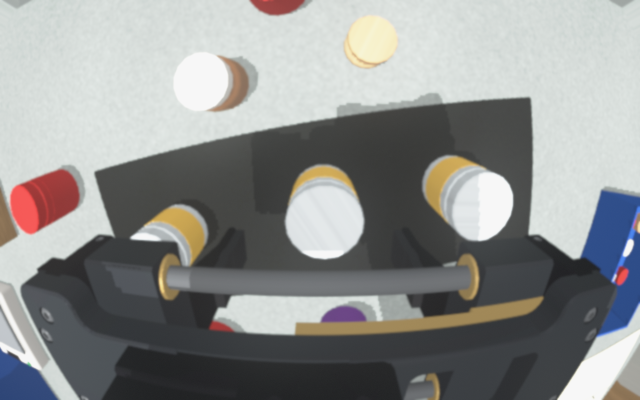

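The left tin stands upright at its place. The middle lid at about (324,219) is nearly centred between the fingers, so I'll nudge +3 mm and descend.

```bash
python3 -m crank '[{"claw":-1,"dx":0,"dy":0.1,"dz":0.2,"ax":0,"ay":0,"az":0},{"claw":-1,"dx":0,"dy":0,"dz":0.7,"ax":0,"ay":0,"az":0},{"claw":-1,"dx":0,"dy":0,"dz":0.7,"ax":0,"ay":0,"az":0},{"claw":-1,"dx":0,"dy":0,"dz":0.7,"ax":0,"ay":0,"az":0},{"claw":-1,"dx":0,"dy":0,"dz":0.6,"ax":0,"ay":0,"az":0},{"claw":-1,"dx":0,"dy":0,"dz":0.25,"ax":0,"ay":0,"az":0},{"claw":-1,"dx":0,"dy":0,"dz":0,"ax":0,"ay":0,"az":0},{"claw":-1,"dx":0,"dy":0,"dz":0,"ax":0,"ay":0,"az":0}]'
python3 -m crank '[{"claw":1,"dx":0,"dy":0,"dz":0,"ax":0,"ay":0,"az":0},{"claw":1,"dx":0,"dy":0,"dz":0,"ax":0,"ay":0,"az":0},{"claw":1,"dx":0,"dy":0,"dz":0,"ax":0,"ay":0,"az":0},{"claw":1,"dx":0,"dy":0,"dz":0,"ax":0,"ay":0,"az":0},{"claw":1,"dx":0,"dy":0,"dz":0,"ax":0,"ay":0,"az":0},{"claw":1,"dx":0,"dy":0,"dz":0,"ax":0,"ay":0,"az":0},{"claw":1,"dx":0,"dy":0,"dz":0,"ax":0,"ay":0,"az":0},{"claw":1,"dx":0,"dy":0,"dz":0,"ax":0,"ay":0,"az":0}]' 30
```

```text
time: 9.4
ee_pos: [0.5628, -0.0301, 0.0373]
eef_rot: [1.0, 0.001, -0.0, -0.0]
ft_force: [-0.0, -0.3, 0.2]
width: 0.0874
grip_force: 0.0
time: 10.07
ee_pos: [0.5631, -0.0321, 0.0375]
eef_rot: [1.0, -0.001, 0.0, 0.001]
ft_force: [-1.3, -5.8, 4.8]
width: 0.0562
grip_force: 30.0
```

```bash
python3 -m crank '[{"claw":1,"dx":0,"dy":0,"dz":-0.2,"ax":0,"ay":0,"az":0},{"claw":1,"dx":0,"dy":0,"dz":-0.3,"ax":0,"ay":0,"az":0},{"claw":1,"dx":0,"dy":0,"dz":-0.4,"ax":0,"ay":0,"az":0},{"claw":1,"dx":0,"dy":0,"dz":-0.4,"ax":0,"ay":0,"az":0},{"claw":1,"dx":0,"dy":0,"dz":-0.2,"ax":0,"ay":0,"az":0},{"claw":1,"dx":0,"dy":0,"dz":0,"ax":0,"ay":0,"az":0},{"claw":1,"dx":0,"dy":0,"dz":0,"ax":0,"ay":0,"az":0},{"claw":1,"dx":0,"dy":0,"dz":0,"ax":0,"ay":0,"az":0}]'
for i in 1 2; do python3 -m crank '[{"claw":1,"dx":0,"dy":0,"dz":0,"ax":0,"ay":0,"az":0},{"claw":1,"dx":0,"dy":0,"dz":0,"ax":0,"ay":0,"az":0},{"claw":1,"dx":0,"dy":0,"dz":0,"ax":0,"ay":0,"az":0},{"claw":1,"dx":0,"dy":0,"dz":0,"ax":0,"ay":0,"az":0},{"claw":1,"dx":0,"dy":0,"dz":0,"ax":0,"ay":0,"az":0},{"claw":1,"dx":0,"dy":0,"dz":0,"ax":0,"ay":0,"az":0}]'; done
```

```text
time: 10.73
ee_pos: [0.5625, -0.0309, 0.0817]
eef_rot: [1.0, -0.0, -0.0, 0.0]
ft_force: [-0.4, 0.3, -4.6]
width: 0.0565
grip_force: 30.0
time: 11.23
ee_pos: [0.5628, -0.0309, 0.0819]
eef_rot: [1.0, -0.0, -0.0, -0.0]
ft_force: [-0.3, 0.4, -5.2]
width: 0.0565
grip_force: 30.0
time: 11.73
ee_pos: [0.5628, -0.0309, 0.0821]
eef_rot: [1.0, -0.0, 0.0, 0.0]
ft_force: [-0.3, -0.3, -4.7]
width: 0.0566
grip_force: 30.0
```

The middle tin reads about 4.9 N, or 0.5 kg, so it is the double one. I'll set it down and check the right one too.

```bash
python3 -m crank '[{"claw":1,"dx":0,"dy":0,"dz":0.3,"ax":0,"ay":0,"az":0},{"claw":1,"dx":0,"dy":0,"dz":0.4,"ax":0,"ay":0,"az":0},{"claw":1,"dx":0,"dy":0,"dz":0.35,"ax":0,"ay":0,"az":0},{"claw":1,"dx":0,"dy":0,"dz":0.2,"ax":0,"ay":0,"az":0},{"claw":1,"dx":0,"dy":0,"dz":0.1,"ax":0,"ay":0,"az":0},{"claw":1,"dx":0,"dy":0,"dz":0.08,"ax":0,"ay":0,"az":0},{"claw":1,"dx":0,"dy":0,"dz":0.04,"ax":0,"ay":0,"az":0},{"claw":1,"dx":0,"dy":0,"dz":0,"ax":0,"ay":0,"az":0}]'
python3 -m crank '[{"claw":1,"dx":0,"dy":0,"dz":0.03,"ax":0,"ay":0,"az":0},{"claw":1,"dx":0,"dy":0,"dz":0,"ax":0,"ay":0,"az":0},{"claw":1,"dx":0,"dy":0,"dz":0,"ax":0,"ay":0,"az":0},{"claw":1,"dx":0,"dy":0,"dz":0,"ax":0,"ay":0,"az":0}]'
```

```text
time: 12.4
ee_pos: [0.563, -0.0308, 0.038]
eef_rot: [1.0, -0.0, 0.0, 0.0]
ft_force: [0.5, 0.0, -4.8]
width: 0.0566
grip_force: 30.0
time: 12.73
ee_pos: [0.5633, -0.0308, 0.0376]
eef_rot: [1.0, -0.0, 0.001, 0.0]
ft_force: [-0.8, 0.6, 0.6]
width: 0.0567
grip_force: 30.0
```

```bash
python3 -m crank '[{"claw":-1,"dx":0,"dy":0,"dz":0,"ax":0,"ay":0,"az":0},{"claw":-1,"dx":0,"dy":0,"dz":0,"ax":0,"ay":0,"az":0},{"claw":-1,"dx":0,"dy":0,"dz":0,"ax":0,"ay":0,"az":0},{"claw":-1,"dx":0,"dy":0,"dz":0,"ax":0,"ay":0,"az":0},{"claw":-1,"dx":0,"dy":0,"dz":0,"ax":0,"ay":0,"az":0},{"claw":-1,"dx":0,"dy":0,"dz":-0.5,"ax":0,"ay":0,"az":0},{"claw":-1,"dx":0,"dy":0,"dz":-0.8,"ax":0,"ay":0,"az":0},{"claw":-1,"dx":0,"dy":0,"dz":-0.9,"ax":0,"ay":0,"az":0}]'
python3 -m crank '[{"claw":-1,"dx":0,"dy":0,"dz":-0.8,"ax":0,"ay":0,"az":0},{"claw":-1,"dx":0.05,"dy":0.7,"dz":-0.2,"ax":0,"ay":0,"az":0},{"claw":-1,"dx":0.07,"dy":0.9,"dz":0,"ax":0,"ay":0,"az":0},{"claw":-1,"dx":0.07,"dy":0.9,"dz":0,"ax":0,"ay":0,"az":0},{"claw":-1,"dx":0.07,"dy":0.9,"dz":0,"ax":0,"ay":0,"az":0},{"claw":-1,"dx":0.05,"dy":0.5,"dz":0,"ax":0,"ay":0,"az":0},{"claw":-1,"dx":0,"dy":0.1,"dz":0,"ax":0,"ay":0,"az":0},{"claw":-1,"dx":0,"dy":0,"dz":0,"ax":0,"ay":0,"az":0}]'
python3 - <<'E'
from h import *
s=r.read_state(); w=r.camera("wrist"); cv2.imwrite("pics/w3.png",w["color"][:,:,::-1])
c,o=lids()
for u,v,R,p in o: print(round(u),round(v),round(R,1),np.round(p,3))
E
```

```text
time: 13.4
ee_pos: [0.5619, -0.0308, 0.1028]
eef_rot: [1.0, 0.0, -0.001, -0.0]
ft_force: [0.7, 0.1, 0.3]
width: 0.0866
grip_force: 0.0
time: 14.07
ee_pos: [0.572, -0.1513, 0.1328]
eef_rot: [1.0, -0.001, -0.0, -0.0]
ft_force: [0.1, -0.1, 0.8]
width: 0.0874
grip_force: 0.0
283 207 9.0 [0.523 0.111 0.081]
331 196 9.0 [ 0.561 -0.029  0.081]
304 162 6.9 [0.661 0.056 0.081]
```

View pics/w3.png

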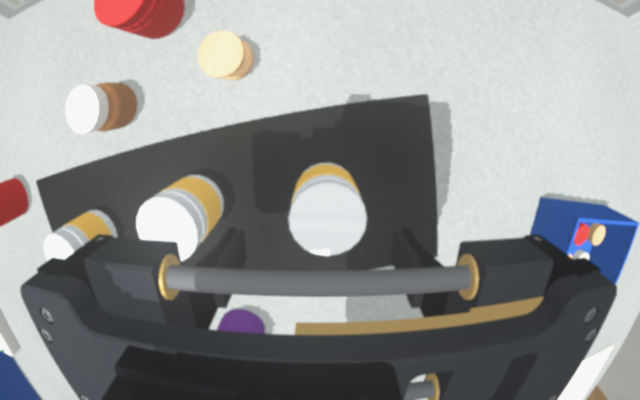

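The left and middle tins stand in place. The right lid is at about (328,216), so I'll nudge +5 mm in y and +2 mm in x, descend and grip.

```bash
python3 -m crank '[{"claw":-1,"dx":0.06,"dy":0.17,"dz":0.2,"ax":0,"ay":0,"az":0},{"claw":-1,"dx":0,"dy":0,"dz":0.7,"ax":0,"ay":0,"az":0},{"claw":-1,"dx":0,"dy":0,"dz":0.7,"ax":0,"ay":0,"az":0},{"claw":-1,"dx":0,"dy":0,"dz":0.7,"ax":0,"ay":0,"az":0},{"claw":-1,"dx":0,"dy":0,"dz":0.6,"ax":0,"ay":0,"az":0},{"claw":-1,"dx":0,"dy":0,"dz":0.3,"ax":0,"ay":0,"az":0},{"claw":-1,"dx":0,"dy":0,"dz":0,"ax":0,"ay":0,"az":0},{"claw":-1,"dx":0,"dy":0,"dz":0,"ax":0,"ay":0,"az":0}]'
python3 -m crank '[{"claw":1,"dx":0,"dy":0,"dz":0,"ax":0,"ay":0,"az":0},{"claw":1,"dx":0,"dy":0,"dz":0,"ax":0,"ay":0,"az":0},{"claw":1,"dx":0,"dy":0,"dz":0,"ax":0,"ay":0,"az":0},{"claw":1,"dx":0,"dy":0,"dz":0,"ax":0,"ay":0,"az":0},{"claw":1,"dx":0,"dy":0,"dz":0,"ax":0,"ay":0,"az":0},{"claw":1,"dx":0,"dy":0,"dz":0,"ax":0,"ay":0,"az":0},{"claw":1,"dx":0,"dy":0,"dz":0,"ax":0,"ay":0,"az":0},{"claw":1,"dx":0,"dy":0,"dz":0,"ax":0,"ay":0,"az":0}]' 30
```

```text
time: 14.83
ee_pos: [0.5741, -0.1553, 0.0372]
eef_rot: [1.0, 0.0, -0.0, -0.0]
ft_force: [0.1, -0.2, 0.4]
width: 0.0869
grip_force: 0.0
time: 15.5
ee_pos: [0.5741, -0.1563, 0.0374]
eef_rot: [1.0, -0.0, 0.0, 0.0]
ft_force: [-0.3, -1.6, 3.4]
width: 0.0558
grip_force: 30.0
```

```bash
python3 -m crank '[{"claw":1,"dx":0,"dy":0,"dz":-0.2,"ax":0,"ay":0,"az":0},{"claw":1,"dx":0,"dy":0,"dz":-0.3,"ax":0,"ay":0,"az":0},{"claw":1,"dx":0,"dy":0,"dz":-0.4,"ax":0,"ay":0,"az":0},{"claw":1,"dx":0,"dy":0,"dz":-0.4,"ax":0,"ay":0,"az":0},{"claw":1,"dx":0,"dy":0,"dz":-0.2,"ax":0,"ay":0,"az":0},{"claw":1,"dx":0,"dy":0,"dz":0,"ax":0,"ay":0,"az":0},{"claw":1,"dx":0,"dy":0,"dz":0,"ax":0,"ay":0,"az":0},{"claw":1,"dx":0,"dy":0,"dz":0,"ax":0,"ay":0,"az":0}]'
for i in 1 2; do python3 -m crank '[{"claw":1,"dx":0,"dy":0,"dz":0,"ax":0,"ay":0,"az":0},{"claw":1,"dx":0,"dy":0,"dz":0,"ax":0,"ay":0,"az":0},{"claw":1,"dx":0,"dy":0,"dz":0,"ax":0,"ay":0,"az":0},{"claw":1,"dx":0,"dy":0,"dz":0,"ax":0,"ay":0,"az":0},{"claw":1,"dx":0,"dy":0,"dz":0,"ax":0,"ay":0,"az":0},{"claw":1,"dx":0,"dy":0,"dz":0,"ax":0,"ay":0,"az":0}]'; done
python3 -m crank '[{"claw":1,"dx":0,"dy":0,"dz":0.3,"ax":0,"ay":0,"az":0},{"claw":1,"dx":0,"dy":0,"dz":0.4,"ax":0,"ay":0,"az":0},{"claw":1,"dx":0,"dy":0,"dz":0.35,"ax":0,"ay":0,"az":0},{"claw":1,"dx":0,"dy":0,"dz":0.2,"ax":0,"ay":0,"az":0},{"claw":1,"dx":0,"dy":0,"dz":0.1,"ax":0,"ay":0,"az":0},{"claw":1,"dx":0,"dy":0,"dz":0.08,"ax":0,"ay":0,"az":0},{"claw":1,"dx":0,"dy":0,"dz":0.04,"ax":0,"ay":0,"az":0},{"claw":1,"dx":0,"dy":0,"dz":0,"ax":0,"ay":0,"az":0}]'
python3 -m crank '[{"claw":1,"dx":0,"dy":0,"dz":0.03,"ax":0,"ay":0,"az":0},{"claw":1,"dx":0,"dy":0,"dz":0,"ax":0,"ay":0,"az":0},{"claw":1,"dx":0,"dy":0,"dz":0,"ax":0,"ay":0,"az":0},{"claw":1,"dx":0,"dy":0,"dz":0,"ax":0,"ay":0,"az":0}]'
```

```text
time: 16.17
ee_pos: [0.5736, -0.1559, 0.0817]
eef_rot: [1.0, -0.0, -0.0, -0.0]
ft_force: [0.9, 0.1, -2.8]
width: 0.056
grip_force: 30.0
time: 16.67
ee_pos: [0.5739, -0.1559, 0.082]
eef_rot: [1.0, -0.0, -0.0, -0.0]
ft_force: [0.6, -0.6, -2.7]
width: 0.0559
grip_force: 30.0
time: 17.17
ee_pos: [0.5739, -0.156, 0.0821]
eef_rot: [1.0, -0.0, 0.0, 0.0]
ft_force: [0.2, 0.9, -3.1]
width: 0.0561
grip_force: 30.0
time: 17.83
ee_pos: [0.574, -0.1559, 0.0379]
eef_rot: [1.0, -0.0, 0.0, 0.0]
ft_force: [-0.4, -0.3, -3.1]
width: 0.0559
grip_force: 30.0
time: 18.17
ee_pos: [0.5742, -0.156, 0.0375]
eef_rot: [1.0, 0.0, 0.0, 0.0]
ft_force: [-0.1, -0.2, -1.2]
width: 0.0558
grip_force: 30.0
```

The right tin is about 0.29 kg, so the middle one is the heaviest. I'll seat this one, release, and go back to the middle.

```bash
python3 -m crank '[{"claw":1,"dx":0,"dy":0,"dz":0.015,"ax":0,"ay":0,"az":0},{"claw":1,"dx":0,"dy":0,"dz":0,"ax":0,"ay":0,"az":0},{"claw":1,"dx":0,"dy":0,"dz":0,"ax":0,"ay":0,"az":0}]'
python3 -m crank '[{"claw":-1,"dx":0,"dy":0,"dz":0,"ax":0,"ay":0,"az":0},{"claw":-1,"dx":0,"dy":0,"dz":0,"ax":0,"ay":0,"az":0},{"claw":-1,"dx":0,"dy":0,"dz":0,"ax":0,"ay":0,"az":0},{"claw":-1,"dx":0,"dy":0,"dz":0,"ax":0,"ay":0,"az":0},{"claw":-1,"dx":0,"dy":0,"dz":0,"ax":0,"ay":0,"az":0},{"claw":-1,"dx":0,"dy":0,"dz":-0.5,"ax":0,"ay":0,"az":0},{"claw":-1,"dx":0,"dy":0,"dz":-0.8,"ax":0,"ay":0,"az":0},{"claw":-1,"dx":0,"dy":0,"dz":-0.9,"ax":0,"ay":0,"az":0}]'
python3 -m crank '[{"claw":-1,"dx":0,"dy":0,"dz":-0.8,"ax":0,"ay":0,"az":0},{"claw":-1,"dx":-0.05,"dy":-0.7,"dz":-0.2,"ax":0,"ay":0,"az":0},{"claw":-1,"dx":-0.08,"dy":-0.9,"dz":0,"ax":0,"ay":0,"az":0},{"claw":-1,"dx":-0.08,"dy":-0.9,"dz":0,"ax":0,"ay":0,"az":0},{"claw":-1,"dx":-0.08,"dy":-0.9,"dz":0,"ax":0,"ay":0,"az":0},{"claw":-1,"dx":-0.05,"dy":-0.6,"dz":0,"ax":0,"ay":0,"az":0},{"claw":-1,"dx":-0.03,"dy":-0.17,"dz":0,"ax":0,"ay":0,"az":0},{"claw":-1,"dx":0,"dy":0,"dz":0,"ax":0,"ay":0,"az":0}]'
python3 - <<'E'
from h import *
s=r.read_state(); w=r.camera("wrist"); cv2.imwrite("pics/w4.png",w["color"][:,:,::-1])
c,o=lids()
for u,v,R,p in o: print(round(u),round(v),round(R,1),np.round(p,3))
E
```

```text
time: 18.42
ee_pos: [0.5743, -0.156, 0.0374]
eef_rot: [1.0, -0.0, 0.0, 0.0]
ft_force: [-2.4, 0.9, 6.0]
width: 0.0558
grip_force: 30.0
time: 19.08
ee_pos: [0.5729, -0.1557, 0.1022]
eef_rot: [1.0, 0.0, -0.001, -0.0]
ft_force: [0.8, -1.0, -0.5]
width: 0.0866
grip_force: 0.0
time: 19.75
ee_pos: [0.5627, -0.0293, 0.1327]
eef_rot: [1.0, 0.001, 0.0, -0.0]
ft_force: [-0.2, 0.4, 0.8]
width: 0.0873
grip_force: 0.0
283 207 9.0 [0.523 0.111 0.081]
374 194 8.4 [ 0.572 -0.157  0.081]
304 162 7.0 [0.662 0.056 0.081]
```

View pics/w4.png

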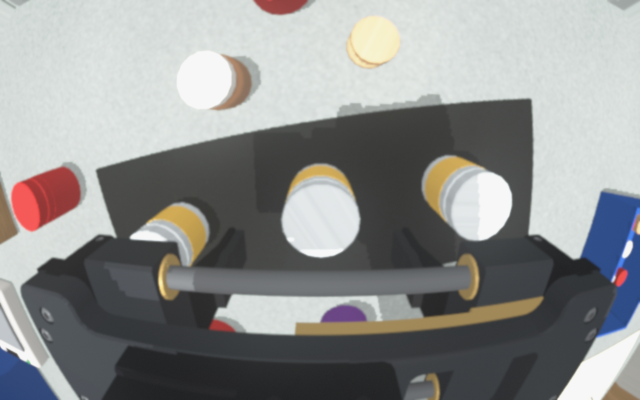

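All three tins are upright, with the middle lid at about (320,218), centred between the fingers. I'll descend and grip.

```bash
python3 -m crank '[{"claw":-1,"dx":0,"dy":0.04,"dz":0.2,"ax":0,"ay":0,"az":0},{"claw":-1,"dx":0,"dy":0,"dz":0.7,"ax":0,"ay":0,"az":0},{"claw":-1,"dx":0,"dy":0,"dz":0.7,"ax":0,"ay":0,"az":0},{"claw":-1,"dx":0,"dy":0,"dz":0.7,"ax":0,"ay":0,"az":0},{"claw":-1,"dx":0,"dy":0,"dz":0.6,"ax":0,"ay":0,"az":0},{"claw":-1,"dx":0,"dy":0,"dz":0.3,"ax":0,"ay":0,"az":0},{"claw":-1,"dx":0,"dy":0,"dz":0,"ax":0,"ay":0,"az":0},{"claw":-1,"dx":0,"dy":0,"dz":0,"ax":0,"ay":0,"az":0}]'
python3 -m crank '[{"claw":1,"dx":0,"dy":0,"dz":0,"ax":0,"ay":0,"az":0},{"claw":1,"dx":0,"dy":0,"dz":0,"ax":0,"ay":0,"az":0},{"claw":1,"dx":0,"dy":0,"dz":0,"ax":0,"ay":0,"az":0},{"claw":1,"dx":0,"dy":0,"dz":0,"ax":0,"ay":0,"az":0},{"claw":1,"dx":0,"dy":0,"dz":0,"ax":0,"ay":0,"az":0},{"claw":1,"dx":0,"dy":0,"dz":0,"ax":0,"ay":0,"az":0},{"claw":1,"dx":0,"dy":0,"dz":0,"ax":0,"ay":0,"az":0},{"claw":1,"dx":0,"dy":0,"dz":0,"ax":0,"ay":0,"az":0}]' 35
```

```text
time: 20.52
ee_pos: [0.5629, -0.0327, 0.0366]
eef_rot: [1.0, -0.001, -0.0, -0.0]
ft_force: [0.3, 0.9, -0.3]
width: 0.0868
grip_force: 0.0
time: 21.18
ee_pos: [0.5631, -0.0316, 0.037]
eef_rot: [1.0, 0.0, 0.0, -0.0]
ft_force: [-1.0, 0.7, 4.5]
width: 0.0564
grip_force: 35.0
```

Now lift about 20 cm.

```bash
python3 -m crank '[{"claw":1,"dx":0,"dy":0,"dz":-0.2,"ax":0,"ay":0,"az":0},{"claw":1,"dx":0,"dy":0,"dz":-0.4,"ax":0,"ay":0,"az":0},{"claw":1,"dx":0,"dy":0,"dz":-0.5,"ax":0,"ay":0,"az":0},{"claw":1,"dx":0,"dy":0,"dz":-0.5,"ax":0,"ay":0,"az":0},{"claw":1,"dx":0,"dy":0,"dz":-0.5,"ax":0,"ay":0,"az":0},{"claw":1,"dx":0,"dy":0,"dz":-0.5,"ax":0,"ay":0,"az":0},{"claw":1,"dx":0,"dy":0,"dz":-0.5,"ax":0,"ay":0,"az":0},{"claw":1,"dx":0,"dy":0,"dz":-0.5,"ax":0,"ay":0,"az":0}]'
python3 -m crank '[{"claw":1,"dx":0,"dy":0,"dz":-0.5,"ax":0,"ay":0,"az":0},{"claw":1,"dx":0,"dy":0,"dz":-0.5,"ax":0,"ay":0,"az":0},{"claw":1,"dx":0,"dy":0,"dz":-0.5,"ax":0,"ay":0,"az":0},{"claw":1,"dx":0,"dy":0,"dz":-0.5,"ax":0,"ay":0,"az":0},{"claw":1,"dx":0,"dy":0,"dz":-0.5,"ax":0,"ay":0,"az":0},{"claw":1,"dx":0,"dy":0,"dz":-0.5,"ax":0,"ay":0,"az":0},{"claw":1,"dx":0,"dy":0,"dz":-0.2,"ax":0,"ay":0,"az":0},{"claw":1,"dx":0,"dy":0,"dz":0,"ax":0,"ay":0,"az":0}]'
python3 -m crank '[{"claw":1,"dx":0,"dy":0,"dz":0,"ax":0,"ay":0,"az":0},{"claw":1,"dx":0,"dy":0,"dz":0,"ax":0,"ay":0,"az":0},{"claw":1,"dx":0,"dy":0,"dz":0,"ax":0,"ay":0,"az":0},{"claw":1,"dx":0,"dy":0,"dz":0,"ax":0,"ay":0,"az":0},{"claw":1,"dx":0,"dy":0,"dz":0,"ax":0,"ay":0,"az":0},{"claw":1,"dx":0,"dy":0,"dz":0,"ax":0,"ay":0,"az":0}]'
python3 -c "
from h import *
cv2.imwrite('pics/side2.png',r.camera('side')['color'][:,:,::-1])"
```

```text
time: 21.85
ee_pos: [0.5624, -0.0323, 0.1458]
eef_rot: [1.0, -0.0, -0.0, 0.0]
ft_force: [1.2, 0.3, -5.1]
width: 0.0566
grip_force: 35.0
time: 22.52
ee_pos: [0.5632, -0.0321, 0.2423]
eef_rot: [1.0, -0.0, 0.001, 0.0]
ft_force: [0.7, -0.8, -3.7]
width: 0.0564
grip_force: 35.0
time: 23.02
ee_pos: [0.5627, -0.0321, 0.2403]
eef_rot: [1.0, -0.0, -0.0, -0.0]
ft_force: [-0.6, 0.1, -4.6]
width: 0.0562
grip_force: 35.0
```

View pics/side2.png

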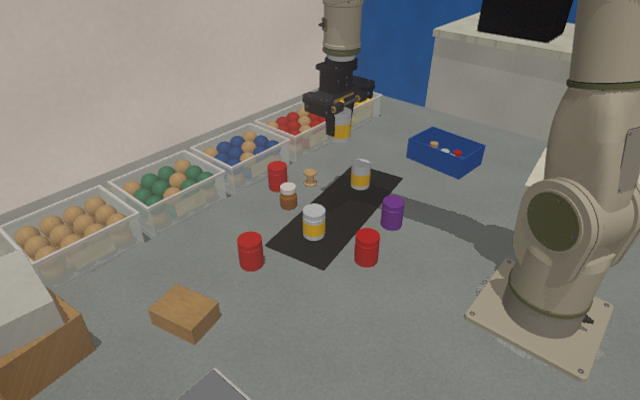

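The middle tin is held upright about 20 cm above the mat at (342,125). The other two stand at (314,222) and (361,174), and everything else is undisturbed.

```bash
python3 -c "
from bench import r
print(r.close_job())"
```

```text
the job is handed in; nothing more can be done
None
```

I lifted each tin in turn from left to right and handed the job in at about 23 s: the middle one is the double-filled tin (about 0.5 kg; left 0.27 kg, right 0.29 kg), now held upright about 20 cm above the mat, with the other two standing free.

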